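# Slide the vial shuttle to its marked stop

## Task

Bring the vial shuttle to its reading position: with closed fingertips press down the pad in the middle of the shuttle to free its brake, keep it down and gently push the shuttle along the rail until it rests against the stop with the thumbscrew (not the low plain stop), then let the pad spring up again. Never force the shuttle along while the pad is up, do not touch the vial it carries, and leave the bottle, vials and cap key round the rail where they stand; nothing is to be gripped or lifted.

Things in the scene. Friction and masses are not known exactly. Their poses are not given: they have to be found in the camera images.
- rail: Straight aluminium rail fixed to the cabinet top, 68 mm wide, 340 mm long, top lips at 24 mm, scale lines on its lip nearer the robot. Origin: centre of its underside. Its y axis runs along the rail (roughly left-right for the robot, turned by up to 0.35 rad about vertical), x across it (away from the robot, side of the carried vial), z up.
- shuttle (a joint): Position of the shuttle along the rail's y axis (m), 0 at the rail's middle. The shuttle is an aluminium carriage, 60 mm across the rail, 80 mm along it, top at 58 mm; at both ends a 10 mm thick wall stands 12 mm higher than the pad, 60 mm clear between the walls. A brake holds it against about 10 N or more while the pad is up; with the pad down about 1 N moves it and it does not coast far.
- press_pad (a joint): How far the pad is pressed down (m): 0 = up, brake on; stop at 0.008. The spring pad starts to sink at about 7 N, needs 9 N at 0.004 and 11 N at 0.008; the brake lets go as it is pressed and is free from about 0.002 on. It springs up when let go.
- pad_top (a point): Centre of the top face of the black ribbed pad, which lies between the shuttle's two end walls; 44 mm across the rail, 58 mm along it, 46 mm above the cabinet top when up. It moves with shuttle and pad; axes as the rail's.
- shuttle_mid (a point): Point on the rail's middle line at the middle of the shuttle, 32 mm above the cabinet top. The shuttle's end faces lie 40 mm from it along the rail.
- mark_stop_mid (a point): The wanted stop: aluminium block clamped across the rail with a knurled round steel thumbscrew (22 mm across, top at 62 mm) and a small pointer over the scale. Fixed. The point lies on the rail's middle line at the middle of the block, 32 mm up; block 20 mm along the rail, so the shuttle rests against it when shuttle_mid is 50 mm away. It may be on either side of the shuttle.
- plain_stop_mid (a point): The other stop: the same block but low (top at 37 mm) and without thumbscrew, on the other side of the shuttle; 20 mm along the rail, point on the middle line, 32 mm up. Fixed.
- shuttle_vial: Capped vial, 27 mm across, 61 mm tall, held in a cup at the far side of the shuttle, 61 mm from the pad's middle in the rail's +x; top at 70 mm. Origin: centre of its underside. Rides with the shuttle; not to be touched.
- vial_a_center (a point): Bystander: loose vial, 27 mm across, 61 mm tall, upright on the robot's side of the rail. Point at its centre.
- key_center (a point): Bystander: loose cap key, 36 mm across, 55 mm tall, upright on the robot's side of the rail. Point half-way up.
- bottle_center (a point): Bystander: loose bottle, 45 mm across, 90 mm tall, beyond the rail. Point half-way up.
- vial_b_center (a point): Bystander: loose vial, 27 mm across, 61 mm tall, upright beyond the rail. Point at its centre.

How it is judged (in metres and radians):
On the way, in this order (a step that is already met when the one before it is completed fails the run):
1. the pad is pressed down (at least 2 mm) while the shuttle is still more than 15 mm short of the marked stop (value of joint press_pad above 0.002 m and horizontal distance between shuttle_mid and mark_stop_mid above 0.065 m), for 0.1 s.
2. the shuttle reaches the stop with the thumbscrew with the pad still down (horizontal distance between shuttle_mid and mark_stop_mid below 0.053 m and value of joint press_pad above 0.001 m), for 0.1 s.
At the end, for the whole second after the job is handed in: The shuttle rests within 3 mm of the stop with the thumbscrew, at rest, and the pad has sprung up again (within 1 mm) (horizontal distance between shuttle_mid and mark_stop_mid below 0.053 m and value of joint press_pad below 0.001 m and velocity of joint shuttle between -0.005 and 0.005 m/s); the robot touches nothing.
It fails at once if the shuttle is forced along with its pad up (faster than 30 mm/s while the pad is down less than 0.7 mm) (value of joint press_pad below 0.0007 m and (velocity of joint shuttle above 0.03 m/s or velocity of joint shuttle below -0.03 m/s)).
It fails at once if the carried vial is touched (contact force between any of the fingers, the arm and shuttle_vial above 1 N).
It fails at once if the fingers press or push with more than 70 N (contact force between the fingers and anything else above 70 N).
It fails at once if a bystander is moved by more than 15 mm (distance of any of vial_a_center, key_center, bottle_center, vial_b_center from where it was at the start of the episode above 0.015 m).
It also fails if it takes over 40 s, if anything falls off the work surface, if the arm or the gripper's body presses on something with over 40 N, if the wrist force passes 120 N, or if a joint passes its speed limit or range.

## Robot

A 7-joint arm with a two-finger parallel gripper is mounted at the origin on a cart in front of the work surface, level with it; the furniture and walls round the work are solid. World frame = base frame: x ahead of the robot, y to its left, z up, the work surface at z = 0. Lengths are in mm, angles in rad, forces in N, time in s.
With the tool pointing down it reaches from about 400 to 875 mm from the base axis. Payload 4.4 kg.
Tool frame: the origin (TCP) lies between the finger pads; the fingertips stand 22 mm ahead of it and the grasp point (between the pads) lies 3 mm ahead of it; z points along the fingers, y is the line along which they close (so a half turn about z gives the same grasp; the last joint's range is limited). The gripper opens to 85 mm and grips with 20 to 120 N. Pads are 22 mm wide; open, the fingers measure 114 mm over their backs; the gripper's body (76 mm by 85 mm) begins 54 mm behind the grasp point. The pads swing forward as they close: fully open they stand 13 mm farther back than shut.
Start: joints at [-1.303, 0.628, 0.038, 1.517, -0.027, 0.996, -0.02], TCP at [212.939, 614.146, 221.413] pointing down, gripper open.
Joint ranges: [-3.06, 3.06], [-0.37, 2.12], [-1.25, 1.32], [0.18, 2.47], [-1.1, 4.24], [0.23, 1.98], [-2.94, 2.94]. Speed limits (rad/s): [2.57, 2.57, 3.14, 3.14, 3.14, 3.14, 3.14].

## Interface

Orientations are given as [roll, pitch, yaw] about the fixed x, y, z axes, in that order (R = Rz(yaw) Ry(pitch) Rx(roll)).
In Python, from cell import ctrl gives the robot as it stands.
- The arm moves only by the tool step_arm, never from a script. Its argument "plan" is a list of rows, each an object of numbers: "dx", "dy", "dz": the shift along the tool's x, y, z scaled (see below); "ax", "ay", "az": the turn, a rotation vector about the tool's x, y, z scaled (see below); "gripper": the opening, from 0 (shut) to 1 (fully open). A call has 1 to 20 rows; each row shifts and turns the commanded pose from where the row before left it, along the tool's axes as they then stand; what a row does not reach is not made up. The controller multiplies each number of a shift by 0.3 m and each number of a turn by 90 degrees. A row lasts 1/8 s, in which the tool goes at most 62.5 mm and 10.7 degrees, less where a joint would pass 70% of its speed; a pose out of reach is approached as far as the arm can. A call with a number of a shift or a turn outside -1 to 1 is refused whole. A call with a gripper value outside its range is refused whole. The fingers move at their own pace and stop on an object; the grip force is fixed at half the most. Time passes only in rows, so rows that do not move let the fingers close. It gives the time, the measured TCP pose, the force, the opening and the grip force at its end, in the units of the state.
- ctrl.read_state(): the state, without advancing time (a new reading comes with each control period).
- ctrl.get_image(name): name is "scene" or "side" or "wrist"; returns a dict with "color" (400x640x3 uint8, red, green, blue), "range_z" (400x640 float32, mm along the optical axis (not along the pixel's ray), 0 where there is no reading), "fx", "fy", "cx", "cy" (pixels), "T" (4x4, takes a point from camera to world coordinates); the wrist camera has in their place "T_tool_cam" (4x4, takes a point from camera to tool coordinates, whose origin is the TCP and whose axes are the flange's). Camera axes: x right, y down, z forward; pixel columns grow to the right and rows downward; lengths in mm; the calibration is good to about 2 mm. A picture is of the moment at which its call begins: read the wrist's pose just before it.
- ctrl.finish_job(): hands the job in; it is judged then, once.
The state is a dict: "clock": time; "qpos": joint angles; "qd": joint speeds; "tau": joint torques, N m; "eef_pos": TCP position; "tool_rot": TCP orientation; "force": force on the tool from outside, world axes, zero at the start; "torque": the same for the moment, N m; "width": finger opening in mm; "gripper_force": force on a finger pad.
Only numpy, scipy, OpenCV 4.12 (cv2) and the standard library are available. Lean on these libraries where they do the work, as an engineer would, in place of code of your own. Each camera call takes 0.05 s, during which the arm holds its last target. There are 200 camera calls.

## Working session

There is one attempt and no reset: what is moved stays moved. The work goes in short steps, Python scripts to look and compute and a tool call to move; the robot and the scene stay as the last step left them, time stands still between calls to the robot, and variables do not carry over. Pictures are saved under pics/ and viewed, at most 10 in all, crops included, and the job is handed in when it is done.

Besides the shell and the picture viewer there is one more tool, called after "Emit:" as a command line: name --argument value ..., lists and objects as JSON in quotes. step_arm: Moves the arm, as the interface text tells. Shifts and turns lie within -1 to 1; 1 stands for 0.3 m of shift or 90 degrees of turn. Its arguments: {"type":"object","properties":{"plan":{"type":"array"}},"required":["plan"]}

```bash
mkdir -p pics
cat > h.py <<'E'
import numpy as np, cv2, pickle
from cell import ctrl
def grab(n):
    im=ctrl.get_image(n); pickle.dump(im,open(f'pics/{n}.pkl','wb')); return im
def pts(im,T=None):
    T=im['T'] if T is None else T
    z=im['range_z']; v,u=np.indices(z.shape)
    P=np.stack([(u-im['cx'])/im['fx']*z,(v-im['cy'])/im['fy']*z,z],-1)
    return P@np.array(T)[:3,:3].T+np.array(T)[:3,3]
E
python3 - <<'E'
from h import *
s=ctrl.read_state(); print(s['clock'],s['eef_pos'],s['tool_rot'],s['force'],s['width'])
for n in('scene','side'):
    im=grab(n); cv2.imwrite(f'pics/{n}.png',im['color'][:,:,::-1]); print(n,np.round(im['T'],3).tolist(),im['fx'])
E
```

```text
0.0 [212.7330446  613.48286266 220.48379567] [-3.13963389e+00  6.96298342e-05  2.80774180e+00] [-0.70069865  0.07282643 -0.29112678] 85.17374583751162
scene [[-0.499, -0.524, 0.69, -66.08], [-0.866, 0.301, -0.399, 538.716], [0.002, -0.797, -0.604, 568.536], [0.0, 0.0, 0.0, 1.0]] 493.07412930098747
side [[0.973, -0.155, 0.173, 384.241], [-0.232, -0.659, 0.715, -403.417], [0.004, -0.736, -0.677, 616.567], [0.0, 0.0, 0.0, 1.0]] 498.3793352905794
```

View pics/scene.png

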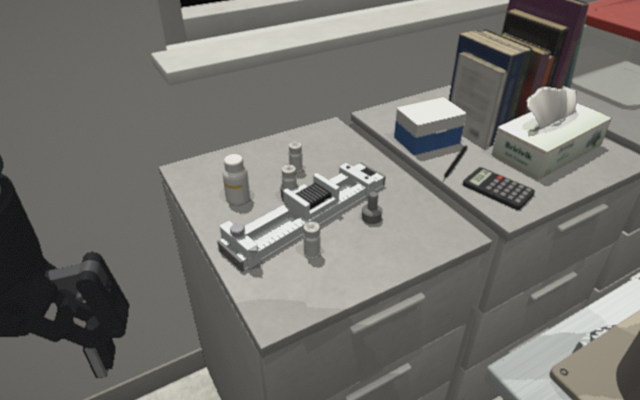

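View pics/side.png

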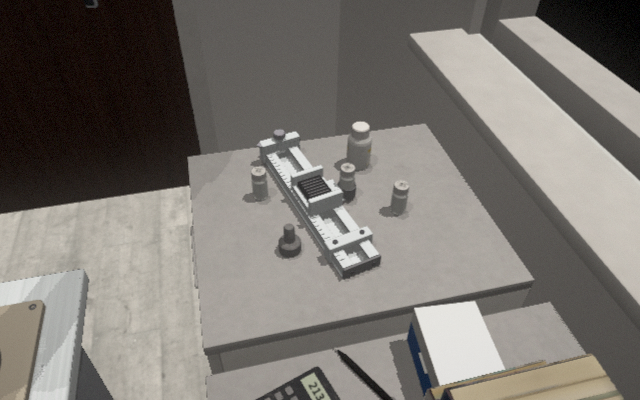

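The scene view shows the thumbscrew stop at (238,232), the pad at (316,193) and the plain stop at (358,172). The side view shows the thumbscrew at (279,136), the pad at (314,185) and the plain stop at (350,240). Next I build a top-down metric map from both depth images.

Run:
```python
from h import *
ims={n:pickle.load(open(f'pics/{n}.pkl','rb')) for n in('scene','side')}
for n,px in (('scene',[(316,193),(238,230),(358,171)]),('side',[(314,185),(279,134),(350,240)])):
    P=pts(ims[n]); print(n,[np.round(P[v,u]).tolist() for u,v in px])
    if n=='scene': c=P[193,316]
x0,y0=c[0]-200,c[1]-200
out=[]
for n in ims:
    P=pts(ims[n]).reshape(-1,3); C=ims[n]['color'].reshape(-1,3)
    m=(abs(P[:,0]-c[0])<200)&(abs(P[:,1]-c[1])<200)&(P[:,2]>-10)&(P[:,2]<120); P=P[m];C=C[m]
    o=np.argsort(P[:,2]);P=P[o];C=C[o]
    # up=+x, left=+y
    img=np.zeros((400,400,3),np.uint8)
    for p,k in zip(P,C):
        cv2.circle(img,(int(400-(p[1]-y0)),int(400-(p[0]-x0))),1,tuple(int(t) for t in k[::-1]),-1)
    out.append(img)
print(x0,y0)
cv2.imwrite('pics/top.png',np.hstack(out))
```

```text
scene [[531.0, 198.0, 45.0], [490.0, 360.0, 61.0], [562.0, 89.0, 35.0]]
side [[532.0, 213.0, 47.0], [498.0, 353.0, 61.0], [560.0, 89.0, 35.0]]
330.7498383342288 -1.7680996998548721
```

View pics/top.png

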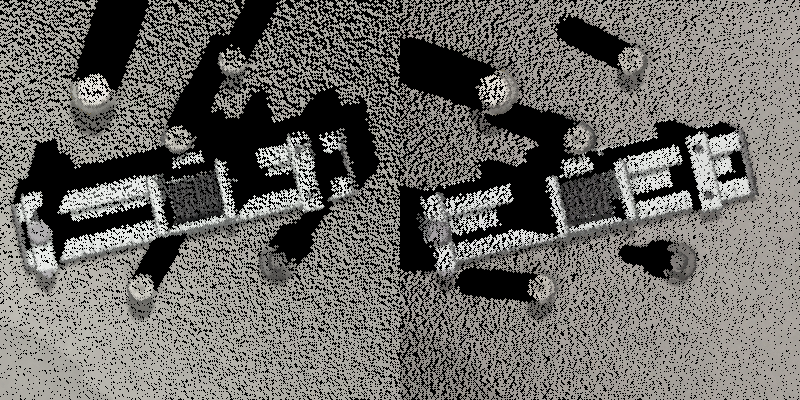

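The top-down map puts the mark stop on the left (+y), the pad in the middle, and a bystander vial about 65 mm on the robot side of the rail. Now I fit the numbers precisely.

Run:
```python
from h import *
Ps=[];Cs=[];
for n in('scene','side'):
    im=pickle.load(open(f'pics/{n}.pkl','rb')); P=pts(im).reshape(-1,3); C=im['color'].reshape(-1,3).astype(int).sum(1)
    c=np.array([531,204]); m=(np.hypot(*(P[:,:2]-c).T)<45)&(C<300)&(P[:,2]>38)&(P[:,2]<52)
    q=P[m]; r=cv2.minAreaRect(q[:,:2].astype(np.float32)); print(n,'pad',m.sum(),r,q[:,2].mean())
    # walls+stops in rail frame
    g=np.array([-np.sin(.22),np.cos(.22)])
    # yaw from lip: bright points 20<z<28, fit
    d=P[:,:2]-c
    m=(abs(P[:,2]-24)<4)&(np.abs(d@[np.cos(.22),np.sin(.22)]+28)<14)&(abs(d@g)<190)&(C>450)
    q=P[m][:,:2]; vx=cv2.fitLine(q.astype(np.float32),cv2.DIST_HUBER,0,.01,.01).ravel(); print('lip yaw',np.arctan2(-vx[0],vx[1]),vx[2:],m.sum())
    Ps.append(P);Cs.append(C)
for yaw in(.2,):
  pass
import sys
yaw=0.22
e=np.array([np.cos(yaw),np.sin(yaw)]);g=np.array([-np.sin(yaw),np.cos(yaw)])
for P in Ps:
    d=P[:,:2]-[531,204];x=d@e;y=d@g
    m=(P[:,2]>54)&(P[:,2]<66)&(abs(x)<30)&(abs(y)<190)
    h,b=np.histogram(y[m],np.arange(-60,190,4)); print([(int(bb),int(k)) for bb,k in zip(b,h) if k])
    m=(P[:,2]>57)&(y>120)&(abs(x)<30)&(P[:,2]<66);print('screw',np.median(x[m]),np.median(y[m]),m.sum())
    m=(P[:,2]>28)&(y>120)&(abs(x)<36)&(P[:,2]<54);h,b=np.histogram(y[m],np.arange(120,190,3)); print('blk',list(zip(b.tolist(),h.tolist())))
```

```text
scene pad 632 ((528.7080078125, 208.97506713867188), (56.44744110107422, 73.94900512695312), 17.03217315673828) 44.783289035372235
lip yaw -2.9211633 [501.6059  230.86697] 670
side pad 687 ((532.0505981445312, 202.766845703125), (56.6855354309082, 74.48094177246094), 13.031705856323242) 45.55342788228675
lip yaw -2.9179978 [512.7786  184.75333] 676
[(-40, 19), (-36, 44), (-32, 59), (-28, 5), (28, 4), (32, 46), (36, 53), (40, 38), (144, 3), (148, 17), (152, 27), (156, 30), (160, 30), (164, 31), (168, 10)]
screw 0.6875141380317772 158.54201675047153 125
blk [(120, 0), (123, 0), (126, 0), (129, 0), (132, 0), (135, 0), (138, 0), (141, 0), (144, 1), (147, 21), (150, 39), (153, 36), (156, 39), (159, 52), (162, 58), (165, 214), (168, 30), (171, 0), (174, 0), (177, 0), (180, 0), (183, 0), (186, 0)]
[(-40, 46), (-36, 78), (-32, 54), (-28, 10), (28, 5), (32, 74), (36, 53), (40, 25), (44, 2), (144, 4), (148, 24), (152, 26), (156, 16), (160, 14), (164, 12), (168, 3)]
screw 0.9307196181551063 156.71351488831078 84
blk [(120, 0), (123, 0), (126, 0), (129, 0), (132, 0), (135, 0), (138, 0), (141, 0), (144, 5), (147, 153), (150, 153), (153, 41), (156, 25), (159, 29), (162, 28), (165, 17), (168, 7), (171, 0), (174, 0), (177, 0), (180, 0), (183, 0), (186, 0)]
```

Emit:
step_arm --plan '[{"az": -0.09,"gripper": 0},{"az": -0.09,"gripper": 0},{"az": -0.09,"gripper": 0},{"az": -0.084,"gripper": 0},{"gripper": 0},{"gripper": 0},{"gripper": 0},{"gripper": 0}]'

```text
invalid input
```

```bash
cat > where.py <<'E'
from h import *
from scipy.spatial.transform import Rotation as R
import sys
s=ctrl.read_state(); t=np.array([float(a) for a in sys.argv[1:4]])
r=R.from_euler('xyz',s['tool_rot']).as_matrix()
print(s['clock'],np.round(s['eef_pos'],1),np.round(s['tool_rot'],4),np.round(s['force'],1),s['width'])
print('tool delta mm',np.round(r.T@(t-s['eef_pos']),1),'units',np.round(r.T@(t-s['eef_pos'])/300,3))
E
python3 where.py 532 204.5 120
```

```text
0.1 [212.8 613.6 220.6] [-3.1399  0.      2.8078] [-0.8 -1.  -0.5] 85.04518686010968
tool delta mm [-435.6 -281.7  101.1] units [-1.452 -0.939  0.337]
```

The call was refused, probably because every row needs all the fields.

Emit:
step_arm --plan '[{"dx": 0,"dy": 0,"dz": 0,"ax": 0,"ay": 0,"az": -0.09,"gripper": 0},{"dx": 0,"dy": 0,"dz": 0,"ax": 0,"ay": 0,"az": -0.09,"gripper": 0},{"dx": 0,"dy": 0,"dz": 0,"ax": 0,"ay": 0,"az": -0.09,"gripper": 0},{"dx": 0,"dy": 0,"dz": 0,"ax": 0,"ay": 0,"az": -0.084,"gripper": 0},{"dx": 0,"dy": 0,"dz": 0,"ax": 0,"ay": 0,"az": 0,"gripper": 0},{"dx": 0,"dy": 0,"dz": 0,"ax": 0,"ay": 0,"az": 0,"gripper": 0}]'

```text
clock: 0.85
eef_pos: [213.0, 613.9, 221.1]
tool_rot: [-3.141, -0.0, -2.922]
force: [0.2, -0.8, 0.7]
width: -0.1
gripper_force: 0.0
```

```bash
python3 where.py 532 204.5 150
```

```text
0.85 [213.  613.9 221.1] [-3.1411e+00 -2.0000e-04 -2.9217e+00] [ 0.2 -0.8  0.7] -0.09160102258932856
tool delta mm [-222.  -469.1   71.3] units [-0.74  -1.564  0.238]
```

Emit:
step_arm --plan '[{"dx": -0.062,"dy": -0.13,"dz": 0,"ax": 0,"ay": 0,"az": 0,"gripper": 0},{"dx": -0.062,"dy": -0.13,"dz": 0,"ax": 0,"ay": 0,"az": 0,"gripper": 0},{"dx": -0.062,"dy": -0.13,"dz": 0,"ax": 0,"ay": 0,"az": 0,"gripper": 0},{"dx": -0.062,"dy": -0.13,"dz": 0,"ax": 0,"ay": 0,"az": 0,"gripper": 0},{"dx": -0.062,"dy": -0.13,"dz": 0,"ax": 0,"ay": 0,"az": 0,"gripper": 0},{"dx": -0.062,"dy": -0.13,"dz": 0,"ax": 0,"ay": 0,"az": 0,"gripper": 0},{"dx": -0.062,"dy": -0.13,"dz": 0,"ax": 0,"ay": 0,"az": 0,"gripper": 0},{"dx": -0.062,"dy": -0.13,"dz": 0,"ax": 0,"ay": 0,"az": 0,"gripper": 0},{"dx": -0.062,"dy": -0.13,"dz": 0,"ax": 0,"ay": 0,"az": 0,"gripper": 0},{"dx": -0.062,"dy": -0.13,"dz": 0,"ax": 0,"ay": 0,"az": 0,"gripper": 0},{"dx": -0.062,"dy": -0.13,"dz": 0,"ax": 0,"ay": 0,"az": 0,"gripper": 0},{"dx": -0.058,"dy": -0.13,"dz": 0,"ax": 0,"ay": 0,"az": 0,"gripper": 0},{"dx": 0,"dy": 0,"dz": 0,"ax": 0,"ay": 0,"az": 0,"gripper": 0},{"dx": 0,"dy": 0,"dz": 0,"ax": 0,"ay": 0,"az": 0,"gripper": 0}]'

```text
clock: 2.6
eef_pos: [532.2, 207.2, 221.3]
tool_rot: [3.141, -0.0, -2.92]
force: [-0.5, -0.1, -0.1]
width: 0.3
gripper_force: 0.0
```

```bash
python3 where.py 532 204.5 110
python3 - <<'E'
from h import *
from scipy.spatial.transform import Rotation as R
s=ctrl.read_state(); im=grab('wrist')
T=np.eye(4);T[:3,:3]=R.from_euler('xyz',s['tool_rot']).as_matrix();T[:3,3]=s['eef_pos']
T=T@np.array(im['T_tool_cam']); P=pts(im,T).reshape(-1,3); C=im['color'].reshape(-1,3).astype(int).sum(1)
cv2.imwrite('pics/wrist1.png',im['color'][:,:,::-1])
yaw=.222;e=np.array([np.cos(yaw),np.sin(yaw)]);g=np.array([-np.sin(yaw),np.cos(yaw)])
d=P[:,:2]-[532,204.5];x=d@e;y=d@g
m=(P[:,2]>53)&(P[:,2]<63)&(abs(x)<28)&(abs(y)<185)
h,b=np.histogram(y[m],np.arange(-60,190,4)); print([(int(bb),int(k)) for bb,k in zip(b,h) if k])
m=(P[:,2]>40)&(P[:,2]<49)&(abs(x)<40)&(abs(y)<29)&(C<300); print(m.sum(),np.percentile(x[m],[1,5,50,95,99]),np.percentile(y[m],[1,5,50,95,99]),P[m,2].mean())
E
```

```text
2.6 [532.2 207.2 221.3] [ 3.1408e+00 -4.0000e-04 -2.9201e+00] [-0.5 -0.1 -0.1] 0.27223285025008354
tool delta mm [  0.7  -2.7 111.3] units [ 0.002 -0.009  0.371]
[(-40, 95), (-36, 224), (-32, 234), (-28, 8), (28, 14), (32, 235), (36, 225), (40, 94), (144, 26), (148, 102), (152, 91), (156, 97), (160, 91), (164, 56), (168, 10)]
1949 [-20.29231349 -19.0411717    0.32900514  21.96210252  23.67556721] [-28.05364564 -25.6645425   -0.63145192  26.73212519  28.53990326] 44.823114352874185
```

View pics/wrist1.png

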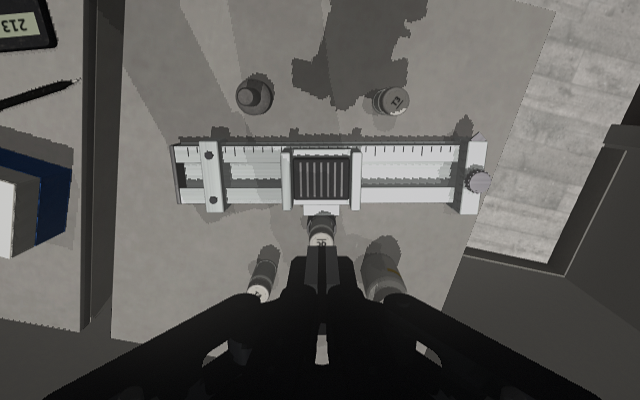

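The wrist view confirms it: pad at (322,178) between its walls, thumbscrew stop at (470,178), and the path between them is clear. I'll descend to just above the pad.

Emit:
step_arm --plan '[{"dx": 0,"dy": -0.008,"dz": 0.1,"ax": 0,"ay": 0,"az": 0,"gripper": 0},{"dx": 0,"dy": 0,"dz": 0.1,"ax": 0,"ay": 0,"az": 0,"gripper": 0},{"dx": 0,"dy": 0,"dz": 0.1,"ax": 0,"ay": 0,"az": 0,"gripper": 0},{"dx": 0,"dy": 0,"dz": 0.1,"ax": 0,"ay": 0,"az": 0,"gripper": 0},{"dx": 0,"dy": 0,"dz": 0.07,"ax": 0,"ay": 0,"az": 0,"gripper": 0},{"dx": 0,"dy": 0,"dz": 0,"ax": 0,"ay": 0,"az": 0,"gripper": 0},{"dx": 0,"dy": 0,"dz": 0,"ax": 0,"ay": 0,"az": 0,"gripper": 0}]'

```text
clock: 3.52
eef_pos: [533.3, 205.4, 81.2]
tool_rot: [3.141, 0.001, -2.918]
force: [0.1, 0.1, -0.2]
width: 0.1
gripper_force: 0.0
```

```bash
python3 where.py 532.5 205 64
python3 - <<'E'
from h import *
a=[]
for n in ('scene','side'):
    im=grab(n); c=im['color'][:,:,::-1]; p=(270,175) if n=='scene' else (270,155)
    a.append(cv2.resize(c[p[1]-75:p[1]+75,p[0]-60:p[0]+110] if n=='scene' else c[p[1]-50:p[1]+100,p[0]-60:p[0]+110],None,fx=2.3,fy=2.3,interpolation=cv2.INTER_CUBIC))
cv2.imwrite('pics/hover.png',np.hstack(a))
E
```

```text
3.525 [533.3 205.4  81.2] [ 3.1410e+00  1.2000e-03 -2.9181e+00] [ 0.1  0.1 -0.2] 0.12051770539475355
tool delta mm [ 0.9 -0.2 17.2] units [ 0.003 -0.001  0.057]
```

View pics/hover.png

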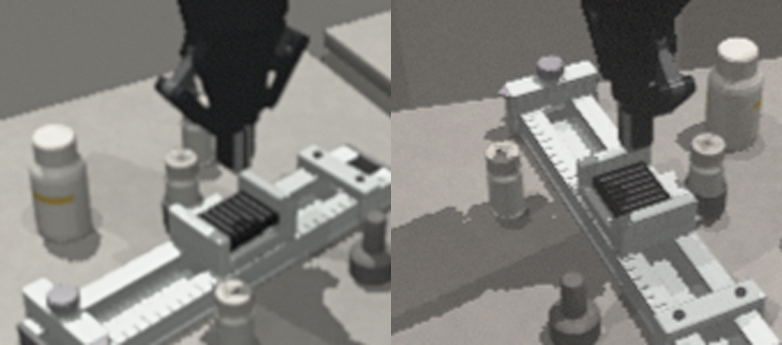

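The fingertips look offset from the pad in both views, at about crop (235,165) on the left and (635,145) on the right. I'll measure them from depth before pressing.

Run:
```python
from h import *
yaw=.222;e=np.array([np.cos(yaw),np.sin(yaw)]);g=np.array([-np.sin(yaw),np.cos(yaw)])
for n,(u0,u1,v0,v1) in (('scene',(300,325,145,178)),('side',(305,330,150,175))):
    im=pickle.load(open(f'pics/{n}.pkl','rb')); P=pts(im); C=im['color'].astype(int).sum(2)
    q=P[v0:v1,u0:u1].reshape(-1,3);c=C[v0:v1,u0:u1].ravel(); 
    d=q[:,:2]-[532,204.5];x=d@e;y=d@g
    for lo in range(40,110,8):
        m=(c<300)&(q[:,2]>lo)&(q[:,2]<=lo+8)&(abs(x)<60)&(abs(y)<60)
        if m.sum()>3: print(n,lo,m.sum(),'x',np.percentile(x[m],[2,50,98]).round(),'y',np.percentile(y[m],[2,50,98]).round())
```

```text
scene 88 10 x [-10.  -3.   9.] y [-1.  5.  7.]
scene 96 58 x [-10.  -6.   7.] y [-6.  7. 13.]
scene 104 65 x [-10.  -6.   9.] y [-10.   7.  14.]
side 40 4 x [21. 26. 28.] y [32. 34. 36.]
side 48 7 x [-0. 16. 27.] y [32. 33. 34.]
side 88 8 x [-6. -0.  9.] y [-6. -5. -3.]
side 96 41 x [-11.  -5.  11.] y [-12.  -8.   1.]
side 104 55 x [-11.  -5.   8.] y [-14. -10.   3.]
```

Horizontally the fingers are centred, but the tips sit about 30 mm higher than expected (z≈88). I'll descend in guarded steps and watch the force.

Emit:
step_arm --plan '[{"dx": 0,"dy": 0,"dz": 0.015,"ax": 0,"ay": 0,"az": 0,"gripper": 0},{"dx": 0,"dy": 0,"dz": 0.015,"ax": 0,"ay": 0,"az": 0,"gripper": 0},{"dx": 0,"dy": 0,"dz": 0,"ax": 0,"ay": 0,"az": 0,"gripper": 0}]'

```text
clock: 4.0
eef_pos: [532.8, 204.0, 71.0]
tool_rot: [-3.141, -0.001, -2.919]
force: [0.2, -0.2, 0.3]
width: 0.0
gripper_force: 0.0
```

```bash
python3 where.py 532.5 205 64
python3 - <<'E'
from h import *
for n in ('scene','side'):
    P=pts(grab(n)).reshape(-1,3); d=P[:,:2]-[532,204.5]
    m=(np.hypot(*d.T)<14)&(P[:,2]<130); h,b=np.histogram(P[m,2],np.arange(30,130,4)); print([(int(x),int(k)) for x,k in zip(b,h) if k])
E
```

```text
4.0 [532.8 204.   71. ] [-3.1414e+00 -9.0000e-04 -2.9194e+00] [ 0.2 -0.2  0.3] 0.026563791997891467
tool delta mm [0.1 1.  7. ] units [0.    0.003 0.023]
[(42, 97), (46, 26), (78, 6), (82, 14), (86, 23), (90, 30), (94, 35), (98, 29), (102, 29), (106, 39), (110, 25), (114, 25), (118, 15), (122, 12)]
[(42, 59), (46, 88), (78, 5), (82, 7), (86, 20), (90, 30), (94, 21), (98, 23), (102, 27), (106, 23), (110, 22), (114, 11), (118, 7), (122, 7)]
```

Both cameras put the tips at z≈79 with the TCP at 71, so contact should come at a TCP height of about 38. I'll keep going in guarded steps.

Emit:
step_arm --plan '[{"dx": 0,"dy": 0,"dz": 0.02,"ax": 0,"ay": 0,"az": 0,"gripper": 0},{"dx": 0,"dy": 0,"dz": 0,"ax": 0,"ay": 0,"az": 0,"gripper": 0}]'

```text
clock: 4.35
eef_pos: [532.8, 204.1, 64.8]
tool_rot: [-3.141, -0.001, -2.919]
force: [-0.1, -0.3, -0.1]
width: 0.5
gripper_force: 0.0
```

Emit:
step_arm --plan '[{"dx": 0,"dy": 0,"dz": 0.02,"ax": 0,"ay": 0,"az": 0,"gripper": 0},{"dx": 0,"dy": 0,"dz": 0.02,"ax": 0,"ay": 0,"az": 0,"gripper": 0},{"dx": 0,"dy": 0,"dz": 0.02,"ax": 0,"ay": 0,"az": 0,"gripper": 0},{"dx": 0,"dy": 0,"dz": 0,"ax": 0,"ay": 0,"az": 0,"gripper": 0}]'

```text
clock: 4.85
eef_pos: [532.7, 204.1, 46.7]
tool_rot: [-3.141, -0.001, -2.919]
force: [0.5, -0.2, 0.7]
width: -0.2
gripper_force: 0.0
```

```bash
python3 where.py 532.5 205 38
python3 - <<'E'
from h import *
for n in ('scene','side'):
    P=pts(grab(n)).reshape(-1,3); d=P[:,:2]-[532,204.5]
    m=(np.hypot(*d.T)<14)&(P[:,2]<130); h,b=np.histogram(P[m,2],np.arange(30,130,4)); print([(int(x),int(k)) for x,k in zip(b,h) if k])
E
```

```text
4.85 [532.7 204.1  46.7] [-3.1414e+00 -1.3000e-03 -2.9193e+00] [ 0.5 -0.2  0.7] -0.17591995858678372
tool delta mm [-0.1  0.9  8.7] units [-0.     0.003  0.029]
[(42, 87), (46, 16), (54, 7), (58, 14), (62, 23), (66, 27), (70, 33), (74, 29), (78, 34), (82, 29), (86, 27), (90, 22), (94, 10), (98, 15), (102, 19), (106, 31), (110, 19), (114, 9), (118, 10), (122, 11)]
[(42, 57), (46, 62), (54, 4), (58, 6), (62, 18), (66, 24), (70, 24), (74, 24), (78, 18), (82, 28), (86, 17), (90, 12), (94, 4), (98, 11), (102, 9), (106, 24), (110, 2), (114, 1), (122, 1)]
```

Emit:
step_arm --plan '[{"dx": 0,"dy": 0,"dz": 0.02,"ax": 0,"ay": 0,"az": 0,"gripper": 0},{"dx": 0,"dy": 0,"dz": 0,"ax": 0,"ay": 0,"az": 0,"gripper": 0}]'

```text
clock: 5.2
eef_pos: [532.8, 204.1, 41.0]
tool_rot: [-3.141, -0.001, -2.919]
force: [-0.1, 0.4, 0.2]
width: 0.1
gripper_force: 0.0
```

Emit:
step_arm --plan '[{"dx": 0,"dy": 0,"dz": 0.01,"ax": 0,"ay": 0,"az": 0,"gripper": 0},{"dx": 0,"dy": 0,"dz": 0,"ax": 0,"ay": 0,"az": 0,"gripper": 0}]'

```text
clock: 5.45
eef_pos: [533.0, 204.2, 38.2]
tool_rot: [-3.142, -0.0, -2.919]
force: [1.3, -0.1, -0.0]
width: -0.1
gripper_force: 0.0
```

Emit:
step_arm --plan '[{"dx": 0,"dy": 0,"dz": 0.008,"ax": 0,"ay": 0,"az": 0,"gripper": 0},{"dx": 0,"dy": 0,"dz": 0,"ax": 0,"ay": 0,"az": 0,"gripper": 0}]'

```text
clock: 5.7
eef_pos: [533.3, 204.3, 36.0]
tool_rot: [3.142, 0.0, -2.919]
force: [-0.2, -0.7, 1.2]
width: -0.3
gripper_force: 0.6
```

Emit:
step_arm --plan '[{"dx": 0,"dy": 0,"dz": 0.008,"ax": 0,"ay": 0,"az": 0,"gripper": 0},{"dx": 0,"dy": 0,"dz": 0,"ax": 0,"ay": 0,"az": 0,"gripper": 0}]'

```text
clock: 5.95
eef_pos: [533.4, 204.3, 34.1]
tool_rot: [3.142, 0.0, -2.919]
force: [-1.5, -0.3, 6.1]
width: -0.2
gripper_force: 3.4
```

Emit:
step_arm --plan '[{"dx": 0,"dy": 0,"dz": 0.007,"ax": 0,"ay": 0,"az": 0,"gripper": 0},{"dx": 0,"dy": 0,"dz": 0,"ax": 0,"ay": 0,"az": 0,"gripper": 0}]'

```text
clock: 6.2
eef_pos: [533.4, 204.3, 32.2]
tool_rot: [3.142, 0.001, -2.919]
force: [-1.3, 0.1, 8.8]
width: 0.2
gripper_force: 3.9
```

Emit:
step_arm --plan '[{"dx": 0,"dy": 0,"dz": 0.008,"ax": 0,"ay": 0,"az": 0,"gripper": 0},{"dx": 0,"dy": 0,"dz": 0,"ax": 0,"ay": 0,"az": 0,"gripper": 0},{"dx": 0,"dy": 0,"dz": 0,"ax": 0,"ay": 0,"az": 0,"gripper": 0}]'

```text
clock: 6.58
eef_pos: [533.4, 204.3, 30.0]
tool_rot: [3.142, 0.001, -2.919]
force: [-2.0, 0.2, 9.2]
width: 0.2
gripper_force: 4.5
```

```bash
python3 where.py 533 204.5 29
```

```text
6.575 [533.4 204.3  30. ] [ 3.1415e+00  7.0000e-04 -2.9194e+00] [-2.   0.2  9.2] 0.19701855077014838
tool delta mm [0.3 0.3 1. ] units [0.001 0.001 0.003]
```

Pad is down about 5 mm. Now a gentle push along +dy at 24 mm/s.

Emit:
step_arm --plan '[{"dx": 0,"dy": 0.01,"dz": 0,"ax": 0,"ay": 0,"az": 0,"gripper": 0},{"dx": 0,"dy": 0.01,"dz": 0,"ax": 0,"ay": 0,"az": 0,"gripper": 0},{"dx": 0,"dy": 0.01,"dz": 0,"ax": 0,"ay": 0,"az": 0,"gripper": 0},{"dx": 0,"dy": 0.01,"dz": 0,"ax": 0,"ay": 0,"az": 0,"gripper": 0},{"dx": 0,"dy": 0.01,"dz": 0,"ax": 0,"ay": 0,"az": 0,"gripper": 0},{"dx": 0,"dy": 0.01,"dz": 0,"ax": 0,"ay": 0,"az": 0,"gripper": 0},{"dx": 0,"dy": 0.01,"dz": 0,"ax": 0,"ay": 0,"az": 0,"gripper": 0},{"dx": 0,"dy": 0.01,"dz": 0,"ax": 0,"ay": 0,"az": 0,"gripper": 0}]'

```text
clock: 7.58
eef_pos: [528.1, 227.5, 30.0]
tool_rot: [-3.141, 0.001, -2.92]
force: [-1.8, -1.2, 9.7]
width: -0.0
gripper_force: 4.5
```

```bash
cat > sh.py <<'E'
from h import *
yaw=.222;e=np.array([np.cos(yaw),np.sin(yaw)]);g=np.array([-np.sin(yaw),np.cos(yaw)])
for n in ('scene','side'):
    P=pts(grab(n)).reshape(-1,3); d=P[:,:2]-[532,204.5];x=d@e;y=d@g
    m=(P[:,2]>54)&(P[:,2]<60)&(abs(x)<28)&(abs(y)<185)
    h,b=np.histogram(y[m],np.arange(-60,190,4)); print([(int(bb),int(k)) for bb,k in zip(b,h) if k])
s=ctrl.read_state(); d=s['eef_pos'][:2]-np.array([532,204.5]); print('tcp rail',d@e,d@g,s['eef_pos'][2],s['force'])
E
python3 sh.py
```

```text
[(-16, 21), (-12, 31), (-8, 39), (8, 3), (12, 2), (16, 7), (20, 4), (24, 5), (28, 8), (32, 7), (36, 9), (52, 8), (56, 48), (60, 66), (64, 24), (144, 2), (148, 12), (152, 12), (156, 13), (160, 17), (164, 20), (168, 4)]
[(-16, 39), (-12, 66), (-8, 54), (-4, 8), (8, 12), (12, 11), (16, 8), (20, 2), (24, 3), (28, 2), (52, 4), (56, 33), (60, 23), (64, 12), (144, 3), (148, 18), (152, 9), (156, 5), (160, 3), (164, 1)]
tcp rail 1.2545667541866081 23.931618610692166 30.0077673213344 [-2.17358454 -0.80834953  8.95643976]
```

The shuttle follows without slip: 24 mm done, about 83 mm to go.

Emit:
step_arm --plan '[{"dx": 0,"dy": 0.012,"dz": 0,"ax": 0,"ay": 0,"az": 0,"gripper": 0},{"dx": 0,"dy": 0.012,"dz": 0,"ax": 0,"ay": 0,"az": 0,"gripper": 0},{"dx": 0,"dy": 0.012,"dz": 0,"ax": 0,"ay": 0,"az": 0,"gripper": 0},{"dx": 0,"dy": 0.012,"dz": 0,"ax": 0,"ay": 0,"az": 0,"gripper": 0},{"dx": 0,"dy": 0.012,"dz": 0,"ax": 0,"ay": 0,"az": 0,"gripper": 0},{"dx": 0,"dy": 0.012,"dz": 0,"ax": 0,"ay": 0,"az": 0,"gripper": 0},{"dx": 0,"dy": 0.012,"dz": 0,"ax": 0,"ay": 0,"az": 0,"gripper": 0},{"dx": 0,"dy": 0.012,"dz": 0,"ax": 0,"ay": 0,"az": 0,"gripper": 0},{"dx": 0,"dy": 0.012,"dz": 0,"ax": 0,"ay": 0,"az": 0,"gripper": 0},{"dx": 0,"dy": 0.012,"dz": 0,"ax": 0,"ay": 0,"az": 0,"gripper": 0},{"dx": 0,"dy": 0.012,"dz": 0,"ax": 0,"ay": 0,"az": 0,"gripper": 0},{"dx": 0,"dy": 0.012,"dz": 0,"ax": 0,"ay": 0,"az": 0,"gripper": 0},{"dx": 0,"dy": 0.012,"dz": 0,"ax": 0,"ay": 0,"az": 0,"gripper": 0},{"dx": 0,"dy": 0.012,"dz": 0,"ax": 0,"ay": 0,"az": 0,"gripper": 0},{"dx": 0,"dy": 0.012,"dz": 0,"ax": 0,"ay": 0,"az": 0,"gripper": 0},{"dx": 0,"dy": 0.012,"dz": 0,"ax": 0,"ay": 0,"az": 0,"gripper": 0},{"dx": 0,"dy": 0.012,"dz": 0,"ax": 0,"ay": 0,"az": 0,"gripper": 0},{"dx": 0,"dy": 0.012,"dz": 0,"ax": 0,"ay": 0,"az": 0,"gripper": 0},{"dx": 0,"dy": 0.012,"dz": 0,"ax": 0,"ay": 0,"az": 0,"gripper": 0},{"dx": 0,"dy": 0.012,"dz": 0,"ax": 0,"ay": 0,"az": 0,"gripper": 0}]'

```text
clock: 10.18
eef_pos: [512.0, 297.8, 30.0]
tool_rot: [-3.141, 0.0, -2.919]
force: [-1.4, -2.0, 8.8]
width: -0.1
gripper_force: 4.5
```

```bash
python3 sh.py
```

```text
[(56, 27), (60, 37), (64, 45), (68, 1), (80, 6), (84, 1), (88, 7), (92, 5), (96, 7), (100, 9), (104, 12), (108, 6), (124, 11), (128, 51), (132, 68), (136, 29), (144, 2), (148, 7), (152, 11), (156, 18), (160, 21), (164, 17), (168, 7)]
[(56, 26), (60, 67), (64, 41), (68, 11), (80, 4), (84, 13), (88, 8), (92, 3), (96, 1), (100, 1), (124, 3), (128, 27), (132, 25), (136, 10), (144, 3), (148, 15), (152, 5), (156, 3), (160, 2), (164, 1), (168, 1)]
tcp rail 1.0874400134230722 96.2776324517113 30.034785579001092 [-1.72701582  0.65309884  8.522028  ]
```

Emit:
step_arm --plan '[{"dx": 0,"dy": 0.007,"dz": 0,"ax": 0,"ay": 0,"az": 0,"gripper": 0},{"dx": 0,"dy": 0.007,"dz": 0,"ax": 0,"ay": 0,"az": 0,"gripper": 0},{"dx": 0,"dy": 0.007,"dz": 0,"ax": 0,"ay": 0,"az": 0,"gripper": 0},{"dx": 0,"dy": 0.007,"dz": 0,"ax": 0,"ay": 0,"az": 0,"gripper": 0},{"dx": 0,"dy": 0,"dz": 0,"ax": 0,"ay": 0,"az": 0,"gripper": 0}]'

```text
clock: 10.9
eef_pos: [510.1, 306.5, 30.1]
tool_rot: [3.141, 0.0, -2.919]
force: [-1.5, -0.9, 9.1]
width: -0.3
gripper_force: 4.5
```

Emit:
step_arm --plan '[{"dx": 0,"dy": 0.005,"dz": 0,"ax": 0,"ay": 0,"az": 0,"gripper": 0},{"dx": 0,"dy": 0.005,"dz": 0,"ax": 0,"ay": 0,"az": 0,"gripper": 0},{"dx": 0,"dy": 0,"dz": 0,"ax": 0,"ay": 0,"az": 0,"gripper": 0}]'

```text
clock: 11.28
eef_pos: [509.7, 308.1, 30.0]
tool_rot: [-3.14, -0.0, -2.92]
force: [-2.4, -2.7, 9.3]
width: 0.1
gripper_force: 4.5
```

Emit:
step_arm --plan '[{"dx": 0,"dy": 0.005,"dz": 0,"ax": 0,"ay": 0,"az": 0,"gripper": 0},{"dx": 0,"dy": 0.005,"dz": 0,"ax": 0,"ay": 0,"az": 0,"gripper": 0},{"dx": 0,"dy": 0,"dz": 0,"ax": 0,"ay": 0,"az": 0,"gripper": 0}]'

```text
clock: 11.65
eef_pos: [509.7, 309.0, 29.8]
tool_rot: [-3.138, -0.0, -2.921]
force: [-0.2, -5.7, 9.5]
width: 0.1
gripper_force: 4.5
```

```bash
python3 sh.py
```

```text
[(64, 2), (68, 41), (72, 42), (76, 29), (92, 4), (100, 7), (104, 5), (108, 7), (112, 8), (116, 18), (120, 1), (136, 31), (140, 58), (144, 60), (148, 12), (152, 12), (156, 16), (160, 14), (164, 23), (168, 6)]
[(64, 4), (68, 71), (72, 45), (76, 27), (92, 12), (96, 3), (100, 10), (104, 1), (108, 3), (112, 1), (136, 16), (140, 25), (144, 15), (148, 11), (152, 6), (156, 2), (160, 2)]
tcp rail 1.1971316977069286 106.79901503620907 29.835443929457707 [-0.31710805 -4.85287675  8.47398146]
```

The shuttle has stalled at 107 mm with lateral force rising to about 5 N, so it is against the stop. I'll hold briefly and lift straight up.

Emit:
step_arm --plan '[{"dx": 0,"dy": 0,"dz": 0,"ax": 0,"ay": 0,"az": 0,"gripper": 0},{"dx": 0,"dy": 0,"dz": 0,"ax": 0,"ay": 0,"az": 0,"gripper": 0},{"dx": 0,"dy": 0,"dz": -0.01,"ax": 0,"ay": 0,"az": 0,"gripper": 0},{"dx": 0,"dy": 0,"dz": -0.01,"ax": 0,"ay": 0,"az": 0,"gripper": 0},{"dx": 0,"dy": 0,"dz": -0.015,"ax": 0,"ay": 0,"az": 0,"gripper": 0},{"dx": 0,"dy": 0,"dz": -0.02,"ax": 0,"ay": 0,"az": 0,"gripper": 0},{"dx": 0,"dy": 0,"dz": -0.05,"ax": 0,"ay": 0,"az": 0,"gripper": 0},{"dx": 0,"dy": 0,"dz": -0.1,"ax": 0,"ay": 0,"az": 0,"gripper": 0},{"dx": 0,"dy": 0,"dz": -0.1,"ax": 0,"ay": 0,"az": 0,"gripper": 0},{"dx": 0,"dy": 0,"dz": -0.1,"ax": 0,"ay": 0,"az": 0,"gripper": 0},{"dx": 0,"dy": 0,"dz": 0,"ax": 0,"ay": 0,"az": 0,"gripper": 0},{"dx": 0,"dy": 0,"dz": 0,"ax": 0,"ay": 0,"az": 0,"gripper": 0}]'

```text
clock: 13.25
eef_pos: [508.4, 311.8, 150.5]
tool_rot: [-3.142, -0.0, -2.919]
force: [-0.4, -0.7, -0.5]
width: -0.0
gripper_force: 0.0
```

```bash
python3 sh.py
python3 - <<'E'
from h import *
im=grab('wrist');cv2.imwrite('pics/end.png',im['color'][:,:,::-1])
E
```

```text
[(64, 6), (68, 40), (72, 62), (76, 33), (136, 31), (140, 56), (144, 56), (148, 10), (152, 9), (156, 11), (160, 17), (164, 18), (168, 7)]
[(64, 4), (68, 72), (72, 42), (76, 27), (80, 1), (136, 40), (140, 47), (144, 42), (148, 16), (152, 8), (156, 6), (160, 3), (164, 1), (168, 1)]
tcp rail 0.2063044569475644 109.66194171249919 149.6451979613541 [ 0.66316576  0.20152318 -0.91237667]
```

View pics/end.png

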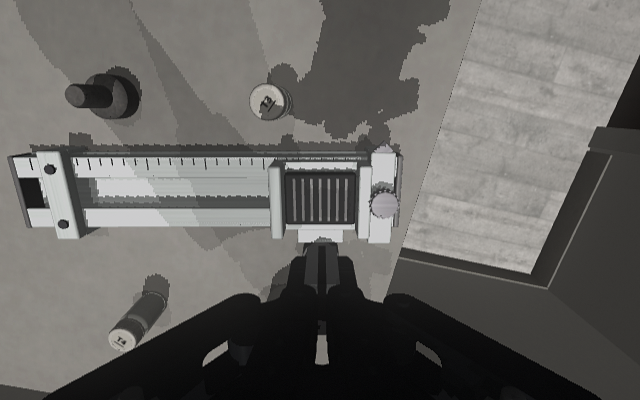

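The shuttle's end wall at (364,200) butts against the thumbscrew block at (382,205), and the tool is clear above it. Handing in.

```bash
python3 -c "
from cell import ctrl; print(ctrl.finish_job())"
```

```text
the job is handed in; nothing more can be done
None
```

The shuttle was pushed about 107 mm with its pad held down until it stalled against the thumbscrew stop; the tool was then lifted clear and the job handed in at about 13.5 s, no verdict being returned.

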